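# Load the counting tray into the sprung stage holder of a video microscope

## Task

Load the white counting tray into the holder on the microscope stage: with the tray tipped, work one end flange in under the sprung toe at the far end, push the toe back until the other end drops inside the fixed retaining block, then let the spring slide the tray back under that block's lip, so that it lies flat and fully home with both flanges held down, and let go. Work gently and do not force the tray against the holder or knock the camera head and ring light above the stage, and leave the two jars and the glass dish where they stand.

Things in the scene. Friction and masses are not known exactly. Their poses are not given: they have to be found in the camera images.
- tray_mid (a point): Loose white acrylic counting tray, about 130 g, upright on the bench; point at its centre, 12 mm above the underside. Body 100 (own x) x 50 (own y) x 24 mm high, zigzag channel on top; at both ends of its length a flange 12 mm long, 50 wide, 6 thick sticks out level with the underside (124 x 50 mm in all). z up. Ends alike: either way round is right. Grip it across the 50 mm width.
- pocket (a point): Seat of the holder: point on the stage plate (30 mm above the bench) under the middle of the seated tray. Own x runs from the fixed retaining block (-x, robot's right) to the sprung toe (+x), z up. A tray fully home lies flat, own x along this x, near flange against the block's wall under its lip, toe pressed back 3 mm. No contact may exceed 30 N: holder and tray bear no ramming.
- lip (a point): Fixed steel retaining block: point at the middle of its lip's tip, on the lower edge: x = -57 mm from the pocket point, 9 mm above the stage plate. The lip is 4 mm thick (top at 13 mm) and overhangs 5 mm from the wall face at x = -62 mm; the wall is 12 mm thick, 65 wide. Two cheeks, 13 mm high, from x = -62 to -50 mm, leave 53 mm between them for the 50 mm tray.
- toe_nose (a point): Sprung steel toe: point at the middle of its nose's tip, on the lower edge: at rest x = 52 mm from the pocket point, 9 mm above the stage plate. The nose is 32 mm wide, 4 thick (top at 13 mm) and overhangs 7 mm from the toe's upright face (x = 59 mm at rest). It slides along the pocket's x only.
- toe (a joint): How far the sprung toe is pressed back towards +x, in m: 0 at rest, 0.010 against its hard stop. The spring (on the holder) pushes back with about 2.5 N at 0 and 5 N at the stop. To let the tray's near flange down past the lip the toe must be pressed back at least 8 mm, so nearly to the stop.
- ring_bottom (a point): Centre of the underside of the black ring light (80 mm diameter) of the camera head, 125 mm above the stage plate, over the holder's centre line and within 2 cm of the pocket point; lens and camera go on up to 185 mm above this point. A hand pointing straight down does not fit under it: come tilted, the hand leaning back towards the retaining block.
- scope: Microscope stand, fixed; axes as the pocket's, origin on the bench. White base 20 mm high from x = -113 to 177 mm, y = -110 to 110 mm; post 28 mm thick, 320 mm high at x = 148 mm, y = 0. The stage plate with the whole holder is a slide on it along x (stiff, about 3.5 N; up to 18 mm of travel): it may give way under a push until it meets its end stop. Any end place is right.
- jar_tall_mid (a point): Bystander: specimen jar 52 mm in diameter, 105 mm tall, black lid; point on its axis 50 mm up. Leave it.
- jar_short_mid (a point): Bystander: specimen jar 62 mm in diameter, 62 mm tall, steel lid; point on its axis 30 mm up. Leave it.
- dish_mid (a point): Bystander: square glass cavity dish 42 x 42 x 16 mm; point at its centre. Leave it.
Mind the look-alikes: they are no part of the job. Of the things that look like the part that bears tray_mid, the smallest one is meant.

How it is judged:
By the outcome, as a careful person would: the job done as asked, in the order asked, and still so for the second after the job is handed in, with the robot touching nothing.
It also fails if it takes over 56 s, if anything falls off the work surface, if the arm or the gripper's body presses on something with over 40 N, if the wrist force passes 120 N, or if a joint passes its speed limit or range.

## Robot

A 6-joint arm with a two-finger parallel gripper is mounted at the origin on the work surface. World frame = base frame: x ahead of the robot, y to its left, z up, the work surface at z = 0. Lengths are in m, angles in rad, forces in N, time in s.
With the tool pointing down it reaches from about 0.275 to 0.725 m from the base axis. Payload 15.9 kg.
Tool frame: the origin (TCP) lies at the very end of the fingers, on their centre line; the grasp point (between the pads) lies 19 mm behind it; z points along the fingers, y is the direction in which the jaws open and shut (so a half turn about z gives the same grasp; the last joint's range is limited). The gripper opens to 85 mm and grips with 20 to 120 N. Pads are 22 mm wide; open, the fingers measure 114 mm over their backs; the gripper's body (76 mm by 85 mm) begins 54 mm behind the grasp point. The pads swing forward as they close: fully open they stand 13 mm farther back than shut.
Start: joints at [-1.222, 0.213, -0.034, 1.323, 0, 1.571], TCP at [0.171, -0.47, 0.231] pointing down, gripper open.
Joint ranges: [-2.98, 2.98], [-0.74, 1.72], [-1.14, 1.35], [-2.1, 2.04], [-1.57, 1.44], [-3.14, 3.14]. Speed limits (rad/s): [1.89, 1.89, 2.39, 2.57, 3.14, 3.14].

## Interface

Orientations are given as a unit quaternion [x, y, z, w].
In Python, from cell import bot gives the robot as it stands. The module is installed in compiled form; this text tells all that it offers. Calls block until the motion is done:
- bot.move_ptp(position, orientation): joint-space move of the TCP to a pose.
- bot.move_linear(position, ori=None, vel=0.15, f_stop=None): straight line of the TCP; ori=None keeps the orientation; vel is the mean speed in m/s. With f_stop (N) it stops when the force on the tool has changed by that much, and returns True; else False.
- bot.move_j(angles): joint-space move.
- bot.ungrasp() and bot.grab(): open the fingers fully, or close them until they stop; the grip force is fixed at half the most.
- bot.wait(seconds).
- bot.ik(position, orientation): joint angles nearest the present ones, or None.
- bot.read_state(): the state.
- bot.capture(name): name is "scene" or "top"; returns a dict with "color" (384x512x3 uint8, red, green, blue), "fx", "fy", "cx", "cy" (pixels), "k1" (the pictures are not rectified: a ray, as slopes to the right and down, at radius r is drawn at 1 + k1 r^2 times it, then the intrinsics apply), "view" (4x4, takes a point from world to camera coordinates). Camera axes: x right, y up, looking along -z (the intrinsics and any distortion apply to the point x, -y, -z); pixel columns grow to the right and rows downward; lengths in m; the calibration is good to about 2 mm. A picture is of the moment at which its call begins. There is no depth.
A pose or a line that the arm cannot do raises bot.PlanningError and nothing moves.
- bot.close_job(): hands the job in, once; it reports no verdict.
Trained networks look in a picture, given as the dict that the camera call returned (one of the last four; its "shot" number tells which), for a name from the list of things; names that differ only in an ending like _2 or _b are one class to them, and where a whole thing is asked for, a point or a joint stands for the part that bears it (a point fixed in the world has none). Each returns a list of dicts, best first, with "conf" (0 to 1); they miss things now and then, are a little off and sometimes report something else, mostly with a low value. They report only what shows in the picture. A call takes as long as a camera call. They do not tell look-alikes from the thing itself.
- bot.spot_in(picture, target): "box" ([left, top, right, bottom] in pixels, round what is visible of it).
- bot.mark_of(picture, target): "position" ([column, row] in pixels: a listed point, or the origin of a listed thing).
The state is a dict: "clock": time; "joint_pos": joint angles; "dq": joint speeds; "tau": joint torques, N m; "ee_pos": TCP position; "ee_rot": TCP orientation; "wrist_force": force on the tool from outside, world axes, zero at the start; "torque": the same for the moment, N m; "finger_gap": finger opening in m.
Only numpy, scipy, OpenCV 4.12 (cv2) and the standard library are available. Lean on these libraries where they do the work, as an engineer would, in place of code of your own. Each camera call takes 0.05 s, during which the arm holds its last target.

## Working session

There is one attempt and no reset: what is moved stays moved. The work goes in short steps, each a Python script; the robot and the scene stay as the last script left them, time stands still between calls to the robot, and variables do not carry over. Pictures are saved under pics/ and viewed, and the job is handed in when it is done.

```bash
mkdir -p pics; ls
cat > h.py <<'E'
import numpy as np, cv2
from cell import bot
from scipy.spatial.transform import Rotation as R
def project(p,c):
    q=c["view"]@np.append(p,1); x,y=q[0]/-q[2],-q[1]/-q[2]
    f=1+c["k1"]*(x*x+y*y); return np.array([c["fx"]*x*f+c["cx"],c["fy"]*y*f+c["cy"]])
def ray(px,c):
    K=np.array([[c["fx"],0,c["cx"]],[0,c["fy"],c["cy"]],[0,0,1]],float)
    u=cv2.undistortPoints(np.array([[px]],float),K,np.array([c["k1"],0,0,0,0.]))[0,0]
    V=np.linalg.inv(c["view"]); d=V[:3,:3]@np.array([u[0],-u[1],-1.]); return V[:3,3],d
def onplane(px,c,z):
    o,d=ray(px,c); return o+d*(z-o[2])/d[2]
def save(c,n,box=None,s=1):
    im=c["color"][:,:,::-1]
    if box: im=im[box[1]:box[3],box[0]:box[2]]
    cv2.imwrite(f"pics/{n}.png",cv2.resize(im,None,fx=s,fy=s,interpolation=cv2.INTER_CUBIC))
E
python3 - <<'E'
from h import *
print(bot.read_state())
for n in ["scene","top"]:
    c=bot.capture(n); save(c,n+"0",s=1.5)
    print(n,{k:c[k] for k in("fx","fy","cx","cy","k1")},c["view"].round(3).tolist())
    for t in ["tray_mid","pocket","lip","toe_nose","ring_bottom","scope","jar_tall_mid","jar_short_mid","dish_mid"]:
        z={"tray_mid":.012,"pocket":.03,"lip":.039,"toe_nose":.039,"ring_bottom":.155,"scope":0,"jar_tall_mid":.05,"jar_short_mid":.03,"dish_mid":.008}[t]
        print(t,[(np.round(m["position"],1).tolist(),round(m["conf"],2),onplane(m["position"],c,z).round(3).tolist()) for m in bot.mark_of(c,t)])
print(bot.read_state()["clock"])
E
```

```text
pics
{'clock': 0.0, 'joint_pos': array([-1.22201071e+00,  2.13354909e-01, -3.50668795e-02,  1.32350587e+00,
       -6.84503159e-07,  1.57080377e+00]), 'dq': array([-7.11672737e-04, -5.76572606e-04,  1.98528960e-04,  7.38385402e-05,
       -1.66834834e-03,  4.06058797e-04]), 'tau': array([ 4.12326030e-03, -6.86165786e+01,  4.87114441e+01,  1.74990704e-02,
        3.20006084e-04, -2.64221221e-06]), 'ee_pos': array([ 0.17075927, -0.46956726,  0.2308137 ]), 'ee_rot': array([ 9.84832563e-01,  1.73506493e-01, -9.84879704e-05, -5.57026397e-04]), 'wrist_force': array([0.07105146, 0.1923066 , 0.25312555]), 'torque': array([0.00720148, 0.0073255 , 0.01275114]), 'finger_gap': 0.08559162260983279}
scene {'fx': 486.59803362715957, 'fy': 486.59803362715957, 'cx': 258.6122389751972, 'cy': 194.99328067554657, 'k1': -0.13547086706014394} [[-0.794, 0.608, 0.002, 0.415], [-0.396, -0.518, 0.758, 0.153], [0.462, 0.601, 0.652, -1.837], [0.0, 0.0, 0.0, 1.0]]
tray_mid [([161.9, 194.4], 0.92, [0.74, -0.256, 0.012]), ([231.4, 142.4], 0.74, [0.376, -0.365, 0.012]), ([272.1, 227.7], 0.53, [0.543, 0.096, 0.012])
[... 610 characters left out ...]
2, 0.02], [0.995, 0.007, 0.103, -0.55], [-0.103, 0.011, 0.995, -1.149], [0.0, 0.0, 0.0, 1.0]]
tray_mid [([365.8, 135.3], 0.93, [0.718, -0.264, 0.012]), ([406.2, 259.4], 0.76, [0.377, -0.368, 0.012]), ([361.2, 201.0], 0.64, [0.535, -0.248, 0.012])]
pocket [([244.4, 199.3], 0.59, [0.535, 0.07, 0.03])]
lip [([264.0, 205.5], 0.9, [0.518, 0.017, 0.039])]
toe_nose [([223.6, 192.1], 0.44, [0.553, 0.125, 0.039])]
ring_bottom [([238.6, 194.0], 0.88, [0.537, 0.08, 0.155])]
scope [([238.8, 196.6], 0.67, [0.546, 0.086, 0.0])]
jar_tall_mid [([124.9, 230.2], 0.97, [0.45, 0.38, 0.05])]
jar_short_mid [([120.9, 184.5], 0.83, [0.573, 0.401, 0.03])]
dish_mid [([326.1, 266.5], 0.64, [0.357, -0.151, 0.008])]
1.0
```

View pics/scene0.png

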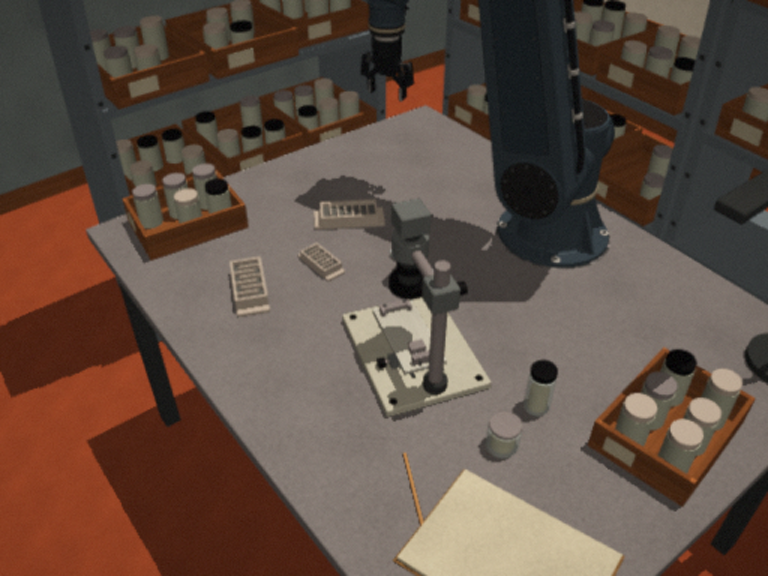

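View pics/top0.png

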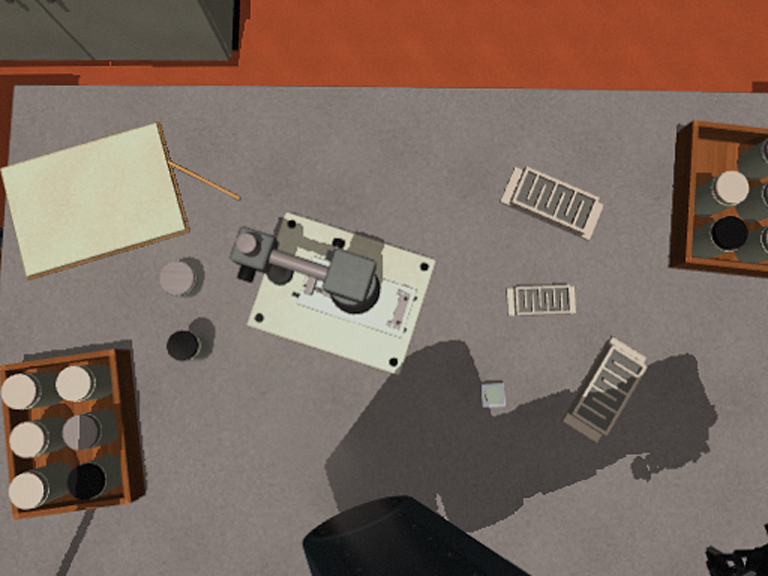

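The top view shows three tray look-alikes at about (366,135), (406,259) and (361,201). The one at (361,201) is visibly the smallest, about 45 px long, so about 120 mm. I'll confirm that with an enlarged crop and refine the poses.

Run:
```python
from h import *
import json
c=bot.capture("top"); s=bot.capture("scene")
np.savez("c0.npz",**{"t_"+k:v for k,v in c.items()},**{"s_"+k:v for k,v in s.items()})
save(c,"tray_top",(325,180,400,225),10); save(c,"stage_top",(160,135,300,255),5.5); save(s,"stage_scene",(220,185,330,275),7)
save(s,"tray_scene",(190,150,240,190),14)
```

```text
(no output)
```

View pics/tray_top.png

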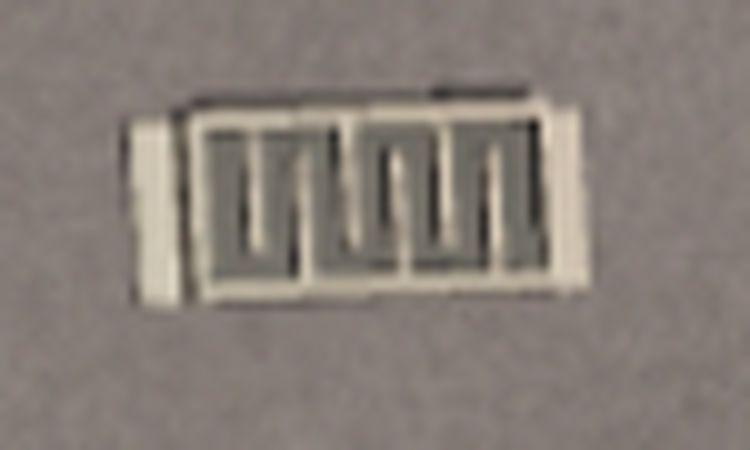

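View pics/stage_top.png

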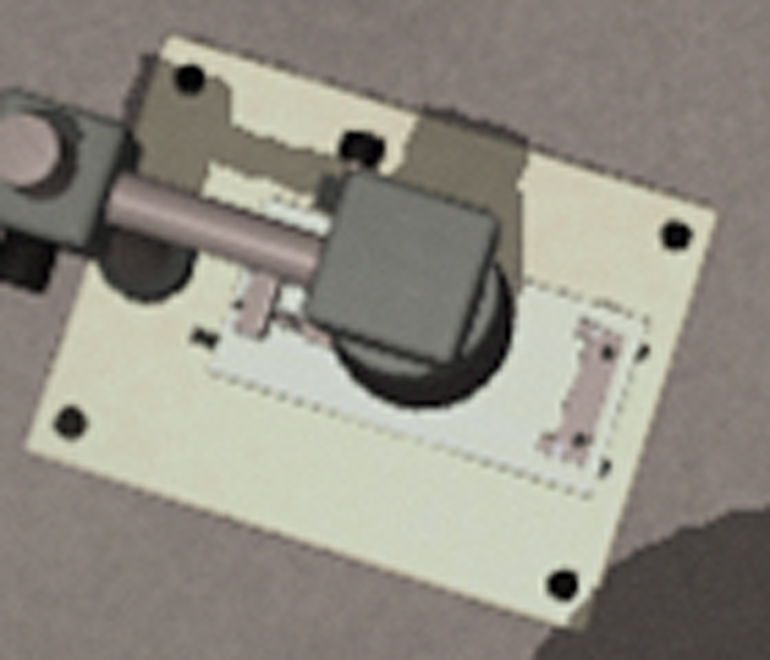

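View pics/stage_scene.png

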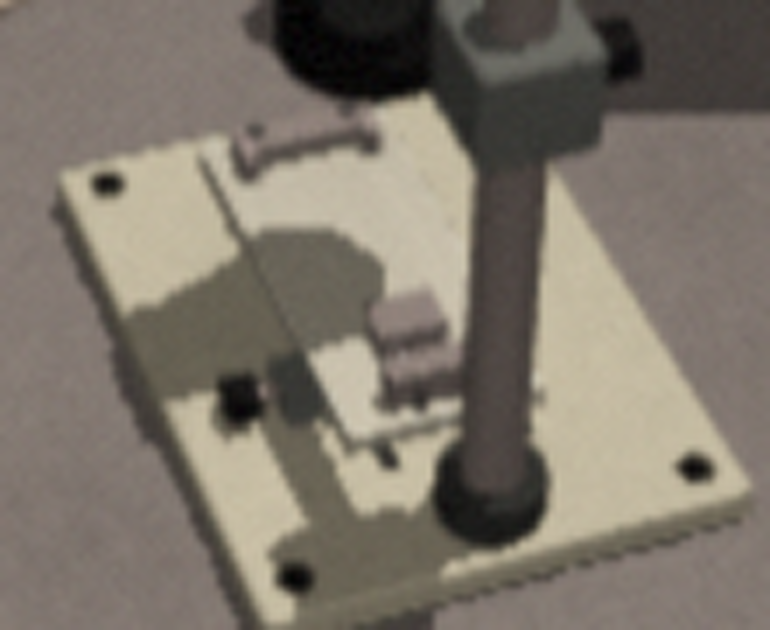

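View pics/tray_scene.png

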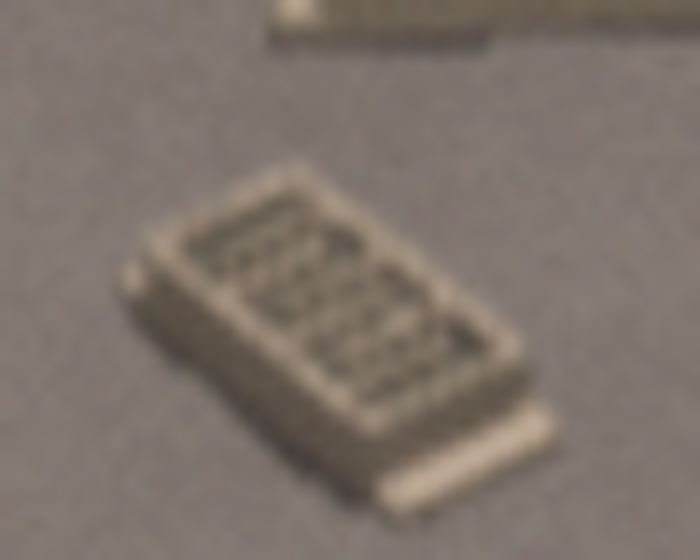

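Run:
```python
from h import *
d=np.load("c0.npz")
c={k[2:]:d[k] for k in d if k[:2]=="t_"}; s={k[2:]:d[k] for k in d if k[:2]=="s_"}
def P(l,sc,off,cam,z): return np.array([onplane((np.array(u)+.5)/sc-.5+off,cam,z) for u in l])
a=P([(195,108),(548,95),(555,292),(203,300)],10,(325,180),c,.024)
f=P([(130,122),(585,108),(590,290),(142,305)],10,(325,180),c,.006)
for q in (a,f): print(q[:,:2].round(4).tolist(),q.mean(0).round(4),[np.linalg.norm(q[i]-q[(i+1)%4]).round(4) for i in range(4)],np.degrees(np.arctan2(*(q[1]-q[0]+q[2]-q[3])[[1,0]])))
a=P([(300,165),(522,345),(375,430),(155,243)],14,(190,150),s,.024)
print("scene tray",a[:,:2].round(4).tolist(),a.mean(0),[np.linalg.norm(a[i]-a[(i+1)%4]).round(4) for i in range(4)],np.degrees(np.arctan2(*(a[0]-a[1]+a[3]-a[2])[[1,0]])))
b=P([(170,38),(717,212),(582,628),(28,450)],5.5,(160,135),c,.02)
x=((b[0]-b[1])+(b[3]-b[2]))/2; print("base",b.round(4).tolist(),np.linalg.norm(x),np.linalg.norm(b[0]-b[3]),np.degrees(np.arctan2(x[1],x[0])))
x/=np.linalg.norm(x); ori=b.mean(0)-x*.032; print("scope origin",ori)
th=np.arctan2(x[1],x[0]); 
y=np.array([-x[1],x[0],0])
print("perp check",np.degrees(np.arctan2(*((b[0]-b[3]+b[1]-b[2])[[1,0]]))))
for n,l,sc,off,cam,z in [("plate30",[(650,322),(590,495),(208,372)],5.5,(160,135),c,.03),("wall43",[(625,330),(580,465),(585,320),(540,452)],5.5,(160,135),c,.043),("toe",[(245,275),(275,280),(262,338),(235,328)],5.5,(160,135),c,.043),
 ("bs20",[(62,178),(430,95),(750,490)],7,(220,185),s,.02)]:
    q=P(l,sc,off,cam,z); print(n,[(((p-ori)@x).round(4),((p-ori)@y).round(4)) for p in q])
for n,cam in(("top",c),("scene",s)):
    pass
for nm,px,cam,z in [("lip t",(264,205.5),c,.039),("lip s",(261.3,203),s,.039),("toe t",(223.6,192.1),c,.039),("toe s",(274.8,229.2),s,.039),("pk t",(244.4,199.3),c,.03),("pk s",(269.9,218),s,.03),("ring t",(238.6,194),c,.155),("ring s",(269.7,193.1),s,.155)]:
    p=onplane(px,cam,z)-ori; print(nm,(p@x).round(4),(p@y).round(4))
```

```text
[[0.5622, -0.1991], [0.5664, -0.2952], [0.5129, -0.296], [0.5102, -0.2005]] [ 0.5379 -0.2477  0.024 ] [np.float64(0.0963), np.float64(0.0535), np.float64(0.0955), np.float64(0.052)] -87.90655586751322
[[0.5602, -0.1847], [0.565, -0.3105], [0.5148, -0.3107], [0.51, -0.1874]] [ 0.5375 -0.2483  0.006 ] [np.float64(0.1259), np.float64(0.0502), np.float64(0.1234), np.float64(0.0503)] -87.77816960233982
scene tray [[0.5136, -0.2971], [0.5106, -0.1999], [0.5588, -0.1941], [0.5613, -0.2918]] [ 0.53608208 -0.24570378  0.024     ] [np.float64(0.0972), np.float64(0.0485), np.float64(0.0977), np.float64(0.048)] -88.3840797402729
base [[0.6939, 0.2189, 0.02], [0.6086, -0.053, 0.02], [0.4042, 0.0127, 0.02], [0.4888, 0.2835, 0.02]] 0.28433114238990814 0.21511588904558074 72.62016545903293
scope origin [0.53932619 0.08498918 0.02      ]
perp check -17.643429818563014
plate30 [(np.float64(-0.0957), np.float64(-0.0439)), (np.float64(-0.0934), np.float64(0.0452)), (np.float64(0.1013), np.float64(0.0449))]
wall43 [(np.float64(-0.0852), np.float64(-0.0351)), (np.float64(-0.0843), np.float64(0.0335)), (np.float64(-0.0654), np.float64(-0.0338)), (np.float64(-0.0642), np.float64(0.0334))]
toe [(np.float64(0.0973), np.float64(-0.0045)), (np.float64(0.0828), np.float64(-0.0066)), (np.float64(0.0798), np.float64(0.022)), (np.float64(0.0937), np.float64(0.0213))]
bs20 [(np.float64(-0.1051), np.float64(-0.1069)), (np.float64(-0.1011), np.float64(0.0746)), (np.float64(0.1791), np.float64(0.1062))]
lip t -0.0707 -0.0003
lip s -0.0807 -0.0028
toe t 0.0423 -0.0016
toe s 0.0457 -0.0059
pk t -0.0157 -0.0009
pk s -0.0145 0.0015
ring t -0.0054 0.0011
ring s 0.0089 -0.0104
```

The smallest tray is confirmed: about 124 x 50 mm, at (361,201) in the top view. Next I'll plan the poses and check IK without moving.

```bash
cat >> h.py <<'E'
# tool pose for a tray pose. frame: tray centre underside point c, yaw th (tray x), tip t (near/-x end up)
A=np.radians(48); G=-0.030; ZT=0.008   # lean in tray frame, TCP height in tray frame
def traj_tool(c,th,t,sgn=1,G=G):
    B=R.from_euler("z",th)*R.from_euler("y",t)   # +y rotation: +x goes down, -x up
    zt=np.array([np.sin(A),0,-np.cos(A)]); yt=np.array([0,sgn,0.]); xt=np.cross(yt,zt)
    T=R.from_matrix(np.stack([xt,yt,zt],1))
    tcp=np.array([G+.019*np.sin(A),0,ZT])
    return np.asarray(c)+B.apply(tcp),(B*T).as_quat()
# stage: far bottom edge at pocket coords (xf, zf)
PK=np.array([0.53933,0.08499,0]); TH=np.radians(72.5)
ORG=PK+R.from_euler("z",TH).apply([-.012,0,0])+[0,0,.03]
def far_tool(xf,zf,t,sgn=1,dy=0,th=None,org=None,half=.062):
    th=TH if th is None else th; org=ORG if org is None else org
    Bz=R.from_euler("z",th); B=Bz*R.from_euler("y",t)
    c=org+Bz.apply([xf,dy,zf])-B.apply([half,0,0])
    return traj_tool(c,th,t,sgn)
TC=np.array([.5372,-.2470,0]); TT=np.radians(92)
E
python3 - <<'E'
from h import *
print(ORG)
for sg in (1,-1):
    for n,(p,q) in {"pick":traj_tool(TC,TT,0,sg),"prepick":traj_tool(TC+[0,-.06,.07],TT,0,sg),"hover":far_tool(-.08,.05,np.radians(10),sg),"in":far_tool(.047,.001,np.radians(10),sg),"push":far_tool(.085,.001,np.radians(10),sg),"flat":far_tool(.085,.001,0,sg)}.items():
        j=bot.ik(p,q); print(sg,n,p.round(3),None if j is None else np.round(j,2))
E
```

```text
[0.53572153 0.0735454  0.03      ]
1 pick [ 0.538 -0.263  0.008] [-0.74  1.14  0.68  1.77  0.56 -2.54]
1 prepick [ 0.538 -0.323  0.078] None
1 hover [ 0.489 -0.075  0.101] [-0.54  0.39 -0.31  1.05  0.64 -1.87]
1 in [0.527 0.047 0.052] [-0.29  0.38 -0.48  0.7   0.66 -1.55]
1 push [0.539 0.083 0.052] [-0.21  0.37 -0.5   0.63  0.66 -1.45]
1 flat [0.538 0.08  0.039] [-0.3   0.46 -0.53  0.58  0.84 -1.56]
-1 pick [ 0.538 -0.263  0.008] [-0.74  1.14  0.68  1.77  0.56  0.6 ]
-1 prepick [ 0.538 -0.323  0.078] None
-1 hover [ 0.489 -0.075  0.101] [-0.54  0.39 -0.31  1.05  0.64  1.27]
-1 in [0.527 0.047 0.052] [-0.29  0.38 -0.48  0.7   0.66  1.59]
-1 push [0.539 0.083 0.052] [-0.21  0.37 -0.5   0.63  0.66  1.69]
-1 flat [0.538 0.08  0.039] [-0.3   0.46 -0.53  0.58  0.84  1.58]
```

Run:
```python
from h import *
sg=-1
for n,cc in {"p0":(0,0,0),"up3":(0,0,.03),"up6":(0,0,.06),"up9":(0,0,.09),"up12":(0,0,.12),"d":(0,-.02,.03),"d6":(-.05,0,.06),"l":(-.03,.08,.09)}.items():
    for a in (48,):
        p,q=traj_tool(TC+cc,TT,0,sg); j=bot.ik(p,q); print(n,None if j is None else np.round(j,2))
print("rev")
for n,cc in {"p0":(0,0,0),"b":(0,.06,.06),"up6":(0,0,.06)}.items():
    p,q=traj_tool(TC+cc,TT-np.pi,0,sg); j=bot.ik(p,q); print(n,p.round(3),None if j is None else np.round(j,2))
    p,q=traj_tool(TC+cc,TT-np.pi,0,-sg); j=bot.ik(p,q); print(n,None if j is None else np.round(j,2))
```

```text
p0 [-0.74  1.14  0.68  1.77  0.56  0.6 ]
up3 [-0.74  1.12  0.71  1.82  0.56  0.6 ]
up6 [-0.74  1.1   0.74  1.87  0.56  0.6 ]
up9 [-0.74  1.08  0.78  1.93  0.56  0.6 ]
up12 [-0.74  1.07  0.84  2.    0.56  0.6 ]
d [-0.76  1.17  0.81  1.88  0.55  0.58]
d6 [-0.79  1.    0.54  1.79  0.53  0.56]
l [-0.68  0.87  0.35  1.69  0.6   0.66]
rev
p0 [ 0.537 -0.231  0.008] [ 0.01  0.56 -0.45  0.53 -0.84 -1.61]
p0 [ 0.01  0.56 -0.45  0.53 -0.84  1.53]
b [ 0.537 -0.171  0.068] [ 0.12  0.51 -0.34  0.82 -0.83 -1.45]
b [ 0.12  0.51 -0.34  0.82 -0.83  1.7 ]
up6 [ 0.537 -0.231  0.068] [ 0.01  0.47 -0.4   0.67 -0.84 -1.61]
up6 [ 0.01  0.47 -0.4   0.67 -0.84  1.53]
```

Run:
```python
from h import *
sg=-1
p,q=traj_tool(TC+[0,0,.09],TT,0,sg); bot.move_ptp(p,q)
p,q=traj_tool(TC,TT,0,sg)
hit=bot.move_linear(p,vel=.08,f_stop=8)
s=bot.read_state(); print(hit,s["clock"],s["ee_pos"]-p,s["wrist_force"])
c=bot.capture("scene"); save(c,"pre_scene",(170,90,290,190),6)
c=bot.capture("top"); save(c,"pre_top",(300,150,440,260),5.5)
```

```text
False 3.9833 [ 0.0002251  -0.00018341  0.0005214 ] [ 0.35737962 -0.18073539  0.35337982]
```

View pics/pre_scene.png

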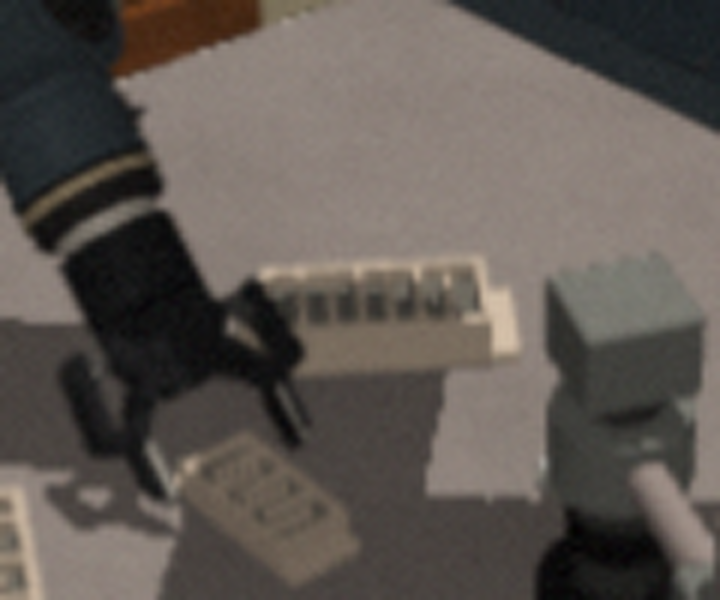

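View pics/pre_top.png

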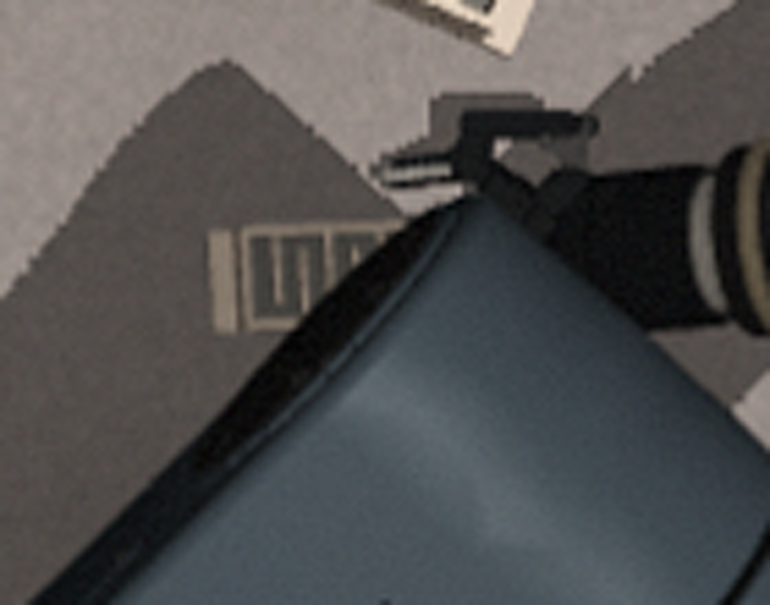

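The open fingers straddle the near end of the small tray: tips at about (160,490) and (300,440) in the scene crop, tray centre at about (260,510). Closing now, then a small lift.

Run:
```python
from h import *
sg=-1
bot.grab(); s=bot.read_state(); print(s["clock"],s["finger_gap"],s["wrist_force"])
p,q=traj_tool(TC+[0,0,.06],TT,0,sg); bot.move_linear(p,vel=.1)
s=bot.read_state(); print(s["clock"],s["finger_gap"],s["wrist_force"],s["torque"],s["ee_pos"]-p)
c=bot.capture("scene"); save(c,"lift_scene",(170,90,290,190),6)
c=bot.capture("top"); save(c,"lift_top",(300,150,440,260),5.5)
```

```text
4.5167 0.04919173742123099 [-0.67164186 -2.12672911  5.06064557]
5.2667 0.04896404870397617 [ 0.07817982  0.87841227 -2.01230803] [-0.94109257 -0.09029886  0.02394101] [-1.28262721e-04  6.81898518e-05 -4.74515844e-04]
```

View pics/lift_scene.png

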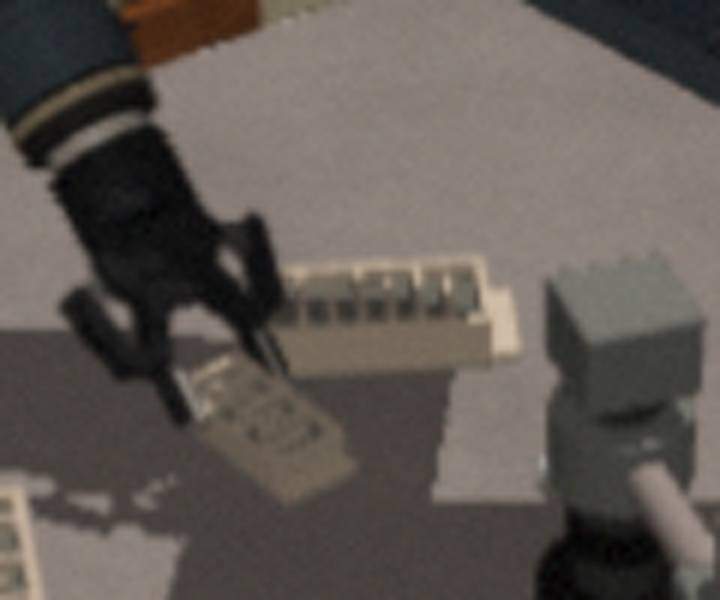

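View pics/lift_top.png

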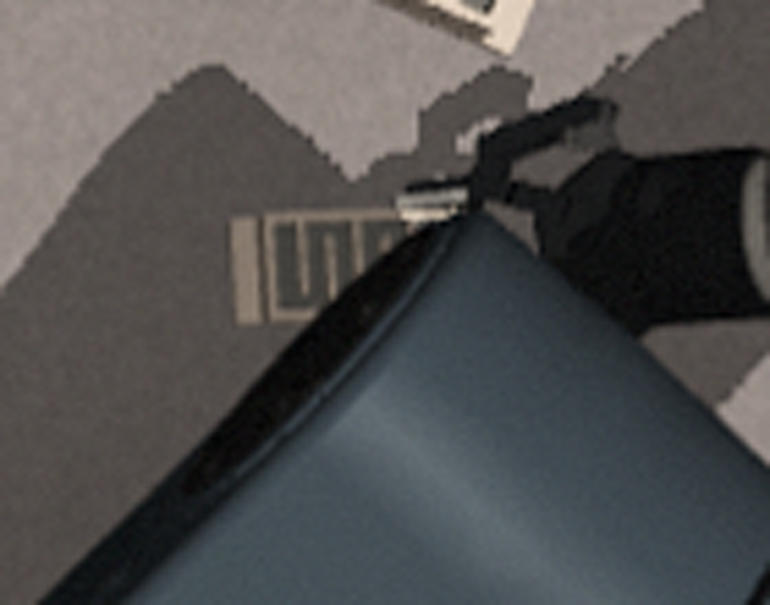

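Run:
```python
from h import *
sg=-1
c=bot.capture("scene"); t=bot.capture("top")
np.savez("c1.npz",**{"t_"+k:v for k,v in t.items()},**{"s_"+k:v for k,v in c.items()})
def ov(cam,name,box,s,pitch):
    im=cam["color"][:,:,::-1][box[1]:box[3],box[0]:box[2]]
    im=cv2.resize(im,None,fx=s,fy=s,interpolation=cv2.INTER_CUBIC); im=np.clip(im.astype(float)*1.6,0,255).astype(np.uint8)
    raw=im.copy()
    Bz=R.from_euler("z",TT); B=Bz*R.from_euler("y",np.radians(pitch)); piv=np.array([G,0,.02])
    def w(p): return TC+[0,0,.0595]+Bz.apply(piv)+B.apply(np.array(p)-piv)
    def px(p): return tuple(int(v) for v in ((project(w(p),cam)-[box[0],box[1]]+.5)*s-.5))
    def box3(x0,x1,z0,z1,col):
        C=[(x,y,z) for x in(x0,x1) for y in(-.025,.025) for z in(z0,z1)]
        for i in range(8):
            for j in(i^1,i^2,i^4):
                if j>i: cv2.line(im,px(C[i]),px(C[j]),col,1)
    box3(-.05,.05,0,.024,(0,0,255)); box3(.05,.062,0,.006,(0,255,0)); 
    cv2.imwrite(f"pics/{name}.png",np.vstack([raw,im]) if raw.shape[1]>raw.shape[0]*1.2 else np.hstack([raw,im]))
for pt in (0,):
    ov(c,f"ovs{pt}",(190,140,240,180),8,pt); ov(t,f"ovt{pt}",(335,180,400,215),8,pt)
```

```text
(no output)
```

View pics/ovs0.png

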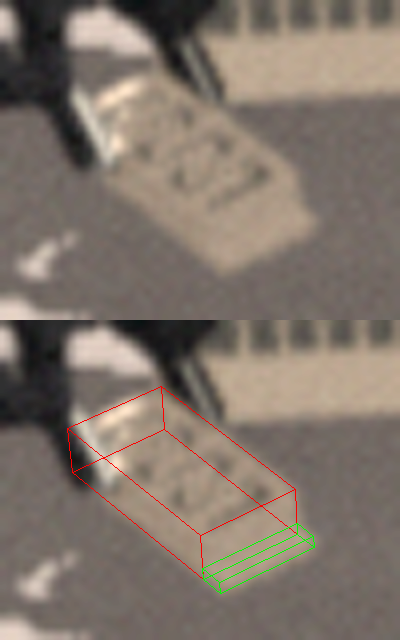

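View pics/ovt0.png

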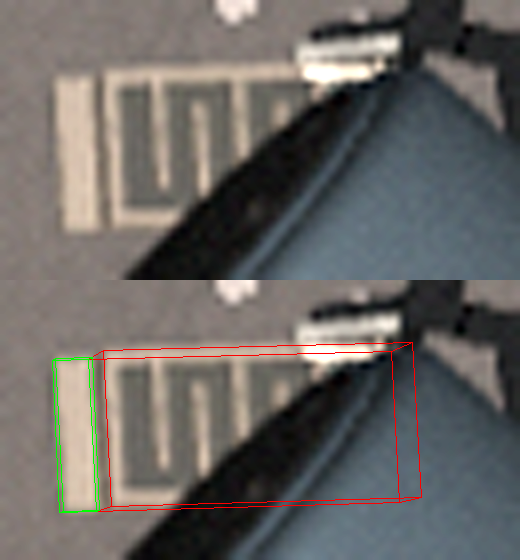

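The model at pitch 0 fits both views to within 1–2 mm, so the tray is level in the grip. Now the same overlay for the stage, to refine its pose.

```bash
cat > ovst.py <<'E'
from h import *
def ovstage(cam,name,box,s,org,th,sx=None,gain=1.0):
    im=cam["color"][:,:,::-1][box[1]:box[3],box[0]:box[2]]
    im=cv2.resize(im,None,fx=s,fy=s,interpolation=cv2.INTER_CUBIC); raw=im.copy()
    Bz=R.from_euler("z",th)
    def px(p,o=org): return tuple(int(round(v)) for v in ((project(o+Bz.apply(p),cam)-[box[0],box[1]]+.5)*s-.5))
    def box3(x0,x1,y0,y1,z0,z1,col,o=org):
        C=[(x,y,z) for x in(x0,x1) for y in(y0,y1) for z in(z0,z1)]
        for i in range(8):
            for j in(i^1,i^2,i^4):
                if j>i: cv2.line(im,px(C[i],o),px(C[j],o),col,1)
    box3(-.074,-.062,-.0325,.0325,0,.013,(0,0,255))
    box3(-.062,-.05,.0265,.0325,0,.013,(0,160,0)); box3(-.062,-.05,-.0325,-.0265,0,.013,(0,160,0))
    box3(.052,.059,-.016,.016,.009,.013,(255,0,0))
    if sx is not None: box3(-.113,.177,-.11,.11,0,.02,(255,0,255),sx)
    cv2.imwrite(f"pics/{name}.png",np.hstack([raw,im]) if raw.shape[1]<=400 else im)
E
python3 - <<'E'
from ovst import *
d=np.load("c0.npz")
c={k[2:]:d[k] for k in d if k[:2]=="t_"}; s={k[2:]:d[k] for k in d if k[:2]=="s_"}
sx=PK
ovstage(c,"st_a",(160,135,300,255),5.5,ORG,TH,sx)
ovstage(c,"st_lip",(245,185,285,225),10,ORG,TH)
ovstage(c,"st_toe",(190,170,230,210),10,ORG,TH)
ovstage(s,"st_s",(220,185,330,275),7,ORG,TH,sx)
E
```

```text
(no output)
```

View pics/st_a.png

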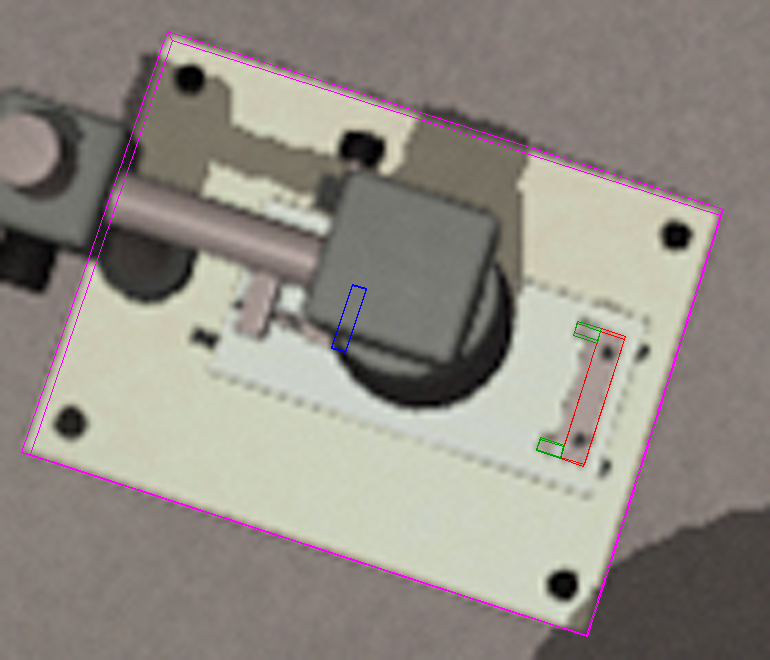

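View pics/st_lip.png

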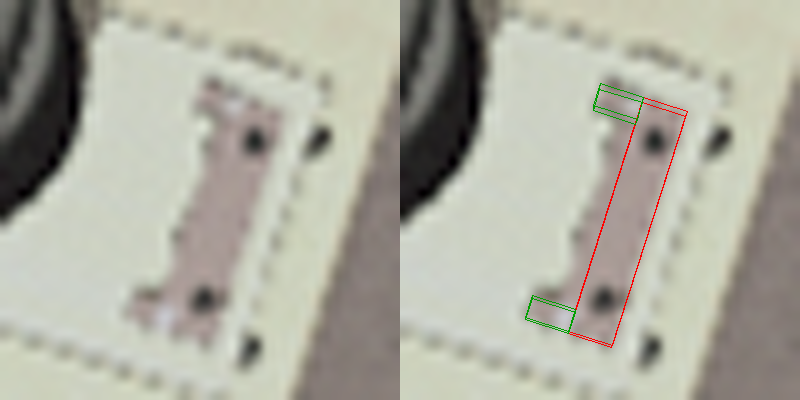

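View pics/st_toe.png

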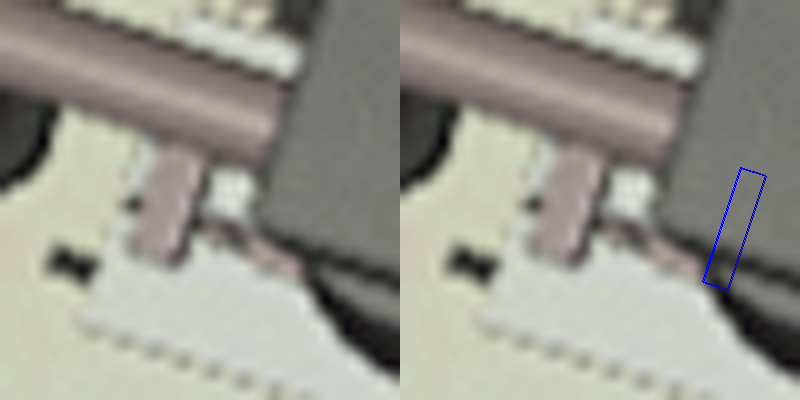

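View pics/st_s.png

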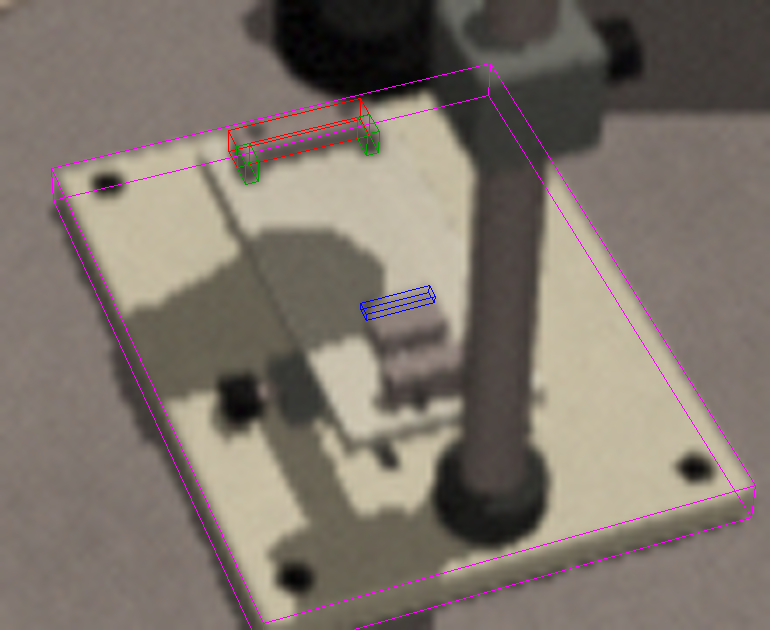

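Run:
```python
from ovst import *
from scipy.optimize import minimize
d=np.load("c0.npz")
c={k[2:]:d[k] for k in d if k[:2]=="t_"}
print(np.linalg.inv(c["view"])[:3,3])
x0,y0,x1,y1=252,188,280,224
im=c["color"].astype(float)[y0:y1,x0:x1]
pk=im[:,:,0]-im[:,:,1]   # R-G
print(np.round(pk[::3,::3]).astype(int))
S=16
def render(org,th):
    Bz=R.from_euler("z",th); m=np.zeros(((y1-y0)*S,(x1-x0)*S),np.uint8)
    def poly(L,z):
        P=[((project(org+Bz.apply([x,y,z]),c)-[x0,y0]+.5)*S-.5) for x,y in L]; return np.round(P).astype(np.int32)
    W=[(-.074,-.0325),(-.074,.0325),(-.05,.0325),(-.05,.0265),(-.057,.0265),(-.057,-.0265),(-.05,-.0265),(-.05,-.0325)]
    cv2.fillPoly(m,[poly(W,.013)],255)
    for a,b in zip(W,W[1:]+W[:1]):
        if a[0]==b[0]==-.057: continue
        Q=np.vstack([poly([a,b],.013),poly([b,a],0)]); cv2.fillPoly(m,[Q],255)
    return cv2.resize(m,(x1-x0,y1-y0),interpolation=cv2.INTER_AREA)/255.
def cost(v,ret=False):
    m=render(ORG+R.from_euler("z",TH).apply([v[0],v[1],0])*1e-3*[1,1,1],TH+np.radians(v[2]))
    m=cv2.GaussianBlur(m,(0,0),max(.01,abs(v[3])))
    M=np.stack([m.ravel(),np.ones(m.size)],1)
    k,*_=np.linalg.lstsq(M,pk.ravel(),rcond=None); r=pk.ravel()-M@k
    return (r**2).mean()
# mask only near plate: restrict
for ch in ("R-G",):
    best=min((minimize(cost,[a,b,t,.5],method="Nelder-Mead",options=dict(initial_simplex=[[a,b,t,.5],[a+2,b,t,.5],[a,b+2,t,.5],[a,b,t+2,.5],[a,b,t,.9]])) for a in(-1,1) for b in(-2,1) for t in(-1,1)),key=lambda r:r.fun)
    print(best.x.round(2),best.fun,cost([0,0,0,.5]),[cost([best.x[0],best.x[1]+q,best.x[2],.5]).round(2) for q in(-2,-1,0,1,2)])
```

```text
[0.42847209 0.03656748 1.19946279]
[[ 5 -4 -4 -3  0 -3  0 -1 -2  1]
 [ 2 -5 -4 -5 -5 -5 -2  1 -4 -5]
 [ 3 -6 -4 -4  1  7 -2 -6 -7 -2]
 [ 0 -5 -5 -5 -4 13 12  2 -4 -4]
 [-4 -6 -5 -6 -6 14 10 -5 -4 -5]
 [-7 -4 -5 -4 -1 15 15 -5 -5 -7]
 [-4 -4 -5 -5 12 14  3 -3 -5  4]
 [-4 -5 -6 -5 13 15 -4 -4 -6  9]
 [-4 -5 -5 -2 13 14 -5 -5 -6  9]
 [-5 -5  9  7  5  4 -1 -4  3  9]
 [-6 -4 -5 -1 10 -2 -3 -5  8  7]
 [-4  0 -3 -4 -5 -3 -3 -5 10 10]]
[-0.15 -0.86 -0.16  0.37] 13.050094799698671 13.38615320410489 [np.float64(14.55), np.float64(13.57), np.float64(13.16), np.float64(13.53), np.float64(14.53)]
```

Lateral refinement gives about −0.86 mm, of which about 0.7 mm looks like camera bias (the held tray shows the same shift), so I'll use −0.3 mm. Carrying the tray to a hover beside the stage now.

```bash
cat >> h.py <<'E'
TH=np.radians(72.4); SG=-1
ORG=ORG+R.from_euler("z",TH).apply([0,-.0003,0])
E
python3 - <<'E'
from h import *
t=np.radians(10)
p,q=traj_tool(TC+[-.03,.08,.09],TT,0,SG)
bot.move_ptp(p,q)
p,q=far_tool(-.08,.045,t,SG); bot.move_ptp(p,q)
p,q=far_tool(-.02,.03,t,SG); bot.move_linear(p,q,vel=.1)
s=bot.read_state(); print(s["clock"],s["finger_gap"],s["wrist_force"],s["ee_pos"]-p)
c=bot.capture("scene"); save(c,"hov_scene",(200,110,330,250),5)
c=bot.capture("top"); save(c,"hov_top",(160,135,340,255),4)
E
```

```text
7.65 0.04911106661786905 [ 0.56212176 -0.81282206 -1.72450097] [ 1.12982048e-04 -3.65910643e-04 -2.21470004e-05]
```

View pics/hov_scene.png

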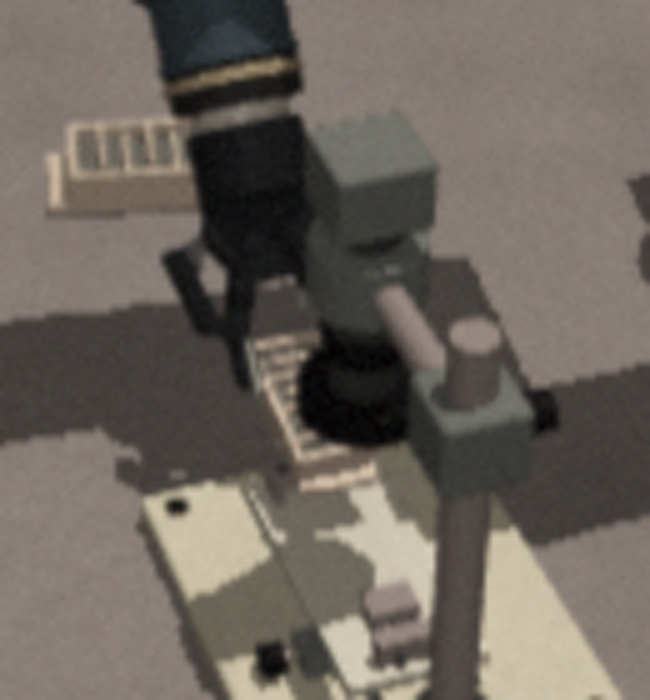

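View pics/hov_top.png

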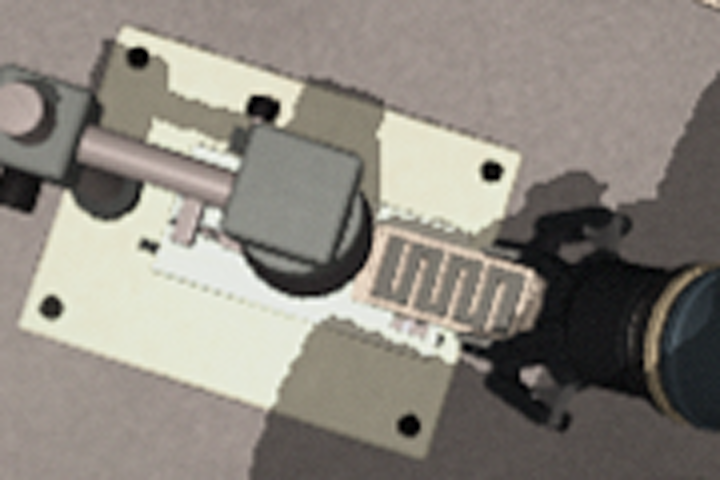

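```bash
cat >> ovst.py <<'E'
def ovtray(cam,name,box,s,xf,zf,t,org=None,th=None):
    org=ORG if org is None else org; th=TH if th is None else th
    im=cam["color"][:,:,::-1][box[1]:box[3],box[0]:box[2]]
    im=cv2.resize(im,None,fx=s,fy=s,interpolation=cv2.INTER_CUBIC); raw=im.copy()
    Bz=R.from_euler("z",th); B=Bz*R.from_euler("y",t); c0=org+Bz.apply([xf,0,zf])-B.apply([.062,0,0])
    def px(p): return tuple(int(round(v)) for v in ((project(p,cam)-[box[0],box[1]]+.5)*s-.5))
    def box3(f,x0,x1,y0,y1,z0,z1,col):
        C=[f(np.array((x,y,z))) for x in(x0,x1) for y in(y0,y1) for z in(z0,z1)]
        for i in range(8):
            for j in(i^1,i^2,i^4):
                if j>i: cv2.line(im,px(C[i]),px(C[j]),col,1)
    ft=lambda p:c0+B.apply(p); fs=lambda p:org+Bz.apply(p)
    box3(ft,-.05,.05,-.025,.025,0,.024,(0,0,255)); box3(ft,.05,.062,-.025,.025,0,.006,(0,160,0)); box3(ft,-.062,-.05,-.025,.025,0,.006,(0,160,0))
    box3(fs,-.062,-.05,.0265,.0325,0,.013,(255,0,0)); box3(fs,-.062,-.05,-.0325,-.0265,0,.013,(255,0,0)); box3(fs,-.074,-.062,-.0325,.0325,0,.013,(255,0,0))
    cv2.imwrite(f"pics/{name}.png",np.hstack([raw,im]))
E
python3 - <<'E'
from ovst import *
c=bot.capture("top")
s=bot.read_state(); p,q=far_tool(-.02,.03,np.radians(10),SG); print(R.from_quat(s["ee_rot"]).as_matrix()[:,1],R.from_quat(q).as_matrix()[:,1])
ovtray(c,"hovt",(243,180,303,225),6.6,-.02,.03,np.radians(10))
E
```

```text
[ 9.52979657e-01 -3.03034231e-01  1.67699306e-04] [ 0.95319067 -0.30236989  0.        ]
```

View pics/hovt.png

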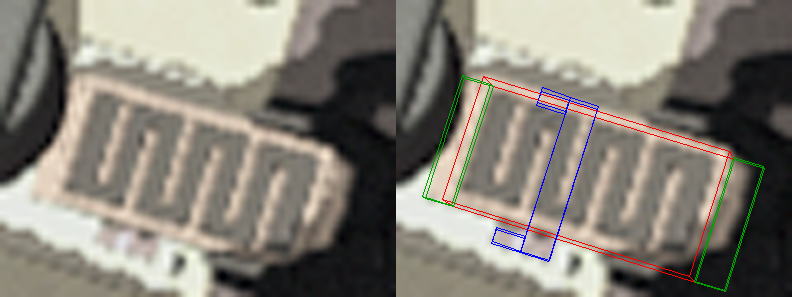

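Lateral alignment agrees to about 0.5 mm, and the tray may sit 1–2 mm further back than modelled. Moving in and lowering the far edge onto the plate, with force watched.

Run:
```python
from ovst import *
t=np.radians(10)
def st(n,p):
    s=bot.read_state(); Bz=R.from_euler("z",TH); print(n,round(s["clock"],2),"F",Bz.inv().apply(s["wrist_force"]).round(2),"T",Bz.inv().apply(s["torque"]).round(2),"err mm",(1e3*Bz.inv().apply(s["ee_pos"]-p)).round(2))
p,q=far_tool(.04,.028,t,SG); h=bot.move_linear(p,q,vel=.08,f_stop=6); st(h,p)
p,q=far_tool(.04,.008,t,SG); h=bot.move_linear(p,q,vel=.05,f_stop=4); st(h,p)
p,q=far_tool(.04,.001,t,SG); h=bot.move_linear(p,q,vel=.01,f_stop=2.5); st(h,p)
c=bot.capture("scene"); save(c,"in_scene",(200,110,330,270),4)
save(c,"in_scene2",(240,180,300,240),10)
```

```text
False 8.7 F [-0.04 -0.57 -2.31] T [-0.    0.79  0.04] err mm [-0.23 -0.03  0.01]
False 9.25 F [-0.01 -0.09 -1.75] T [-0.06  0.77  0.01] err mm [-0.03  0.14 -0.24]
False 10.1 F [ 0.4   0.65 -1.39] T [-0.03  0.82 -0.03] err mm [ 0.01 -0.05  0.04]
```

View pics/in_scene2.png

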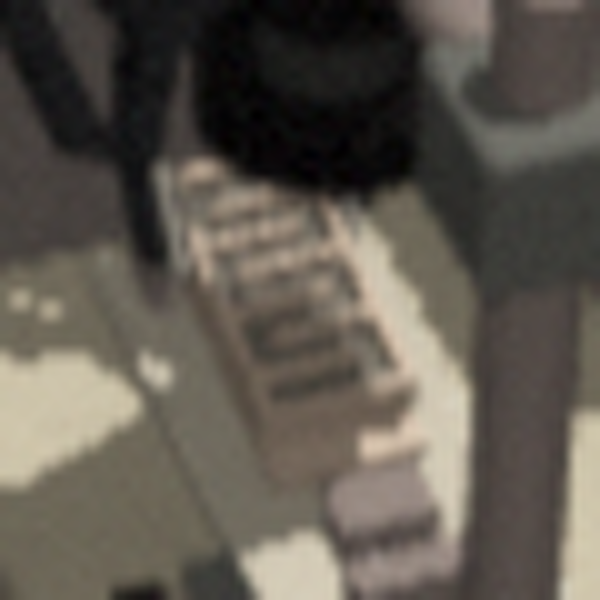

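Run:
```python
from ovst import *
import ovst
c=bot.capture("scene"); t=bot.capture("top")
ovtray(c,"in_ov",(245,190,285,240),10,.04,.001,np.radians(10))
ovstage(c,"in_ovs",(245,200,285,240),10,ORG,TH)
ovtray(t,"in_ovt",(205,170,285,225),5,.04,.001,np.radians(10))
```

```text
(no output)
```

View pics/in_ov.png

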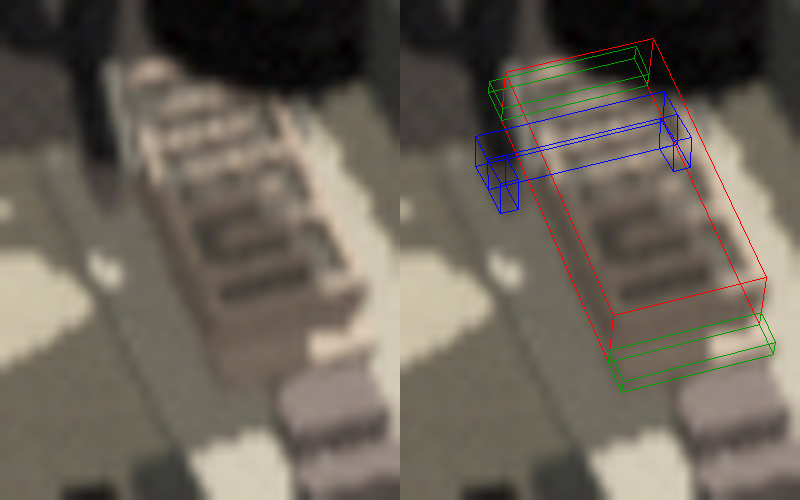

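View pics/in_ovs.png

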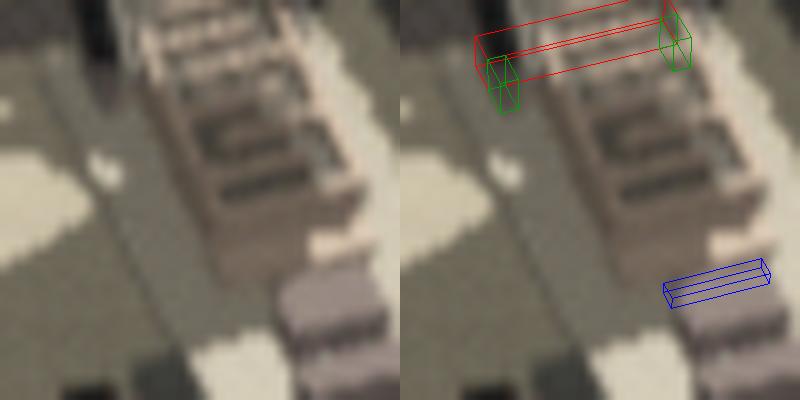

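View pics/in_ovt.png

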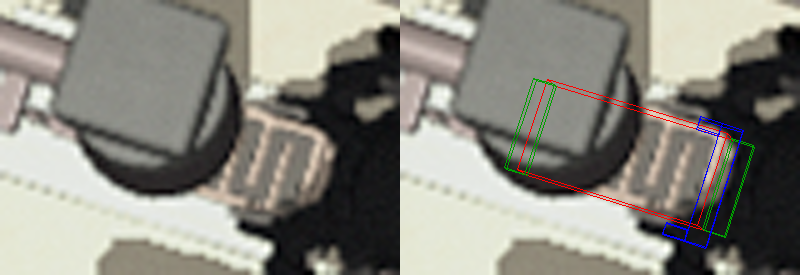

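Run:
```python
from ovst import *
d=np.load("c0.npz")
s={k[2:]:d[k] for k in d if k[:2]=="s_"}
ovstage(s,"z_lip",(247,192,282,217),11.4,ORG,TH)
ovstage(s,"z_toe",(262,220,297,247),11.4,ORG,TH)
for n in("z_lip","z_toe"): pass
```

```text
(no output)
```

View pics/z_lip.png

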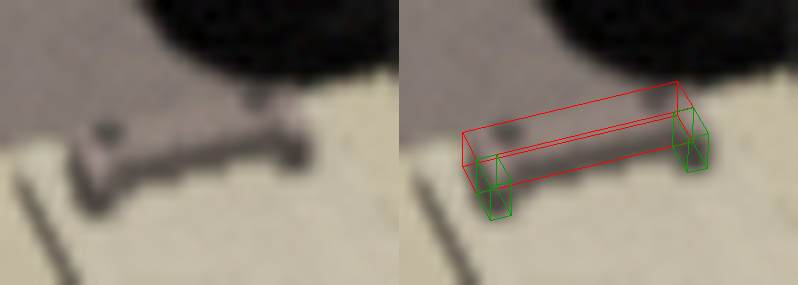

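View pics/z_toe.png

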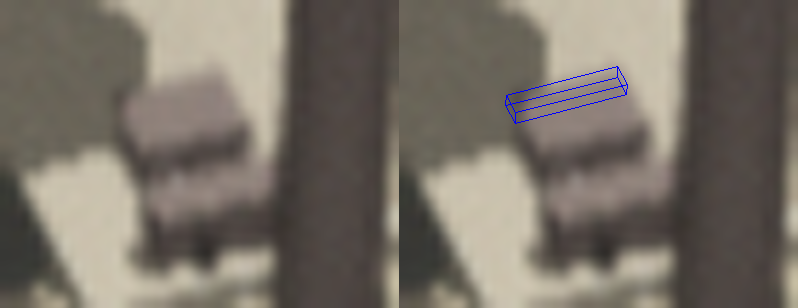

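At the block the overlay matches laterally to within about 0.5 mm, and the tray's far flange points under the nose. Sliding under the nose and pushing slowly while logging force.

```bash
cat >> h.py <<'E'
def st(n,p):
    s=bot.read_state(); Bz=R.from_euler("z",TH); print(n,round(s["clock"],2),"F",Bz.inv().apply(s["wrist_force"]).round(2),"T",Bz.inv().apply(s["torque"]).round(2),"err",(1e3*Bz.inv().apply(s["ee_pos"]-p)).round(2),flush=True)
E
python3 - <<'E'
from ovst import *
t=np.radians(10)
for xf in (.048,.054,.058,.062):
    p,q=far_tool(xf,.001,t,SG); h=bot.move_linear(p,q,vel=.02,f_stop=4); st((xf,h),p)
    if h: break
c=bot.capture("scene"); save(c,"pu_scene2",(240,180,300,240),10)
E
```

```text
(0.048, False) 10.8 F [-0.31 -0.58 -1.45] T [0.1  0.79 0.07] err [0.13 0.07 0.02]
(0.054, False) 11.25 F [ 0.41 -0.16 -1.37] T [-0.03  0.8  -0.04] err [0.11 0.05 0.  ]
(0.058, False) 11.6 F [-2.9  -0.44 -0.84] T [-0.09  1.09 -0.07] err [-0.01 -0.07  0.02]
(0.062, False) 11.95 F [-2.81 -0.87 -0.89] T [-0.13  1.25 -0.14] err [ 0.06 -0.05  0.02]
```

View pics/pu_scene2.png

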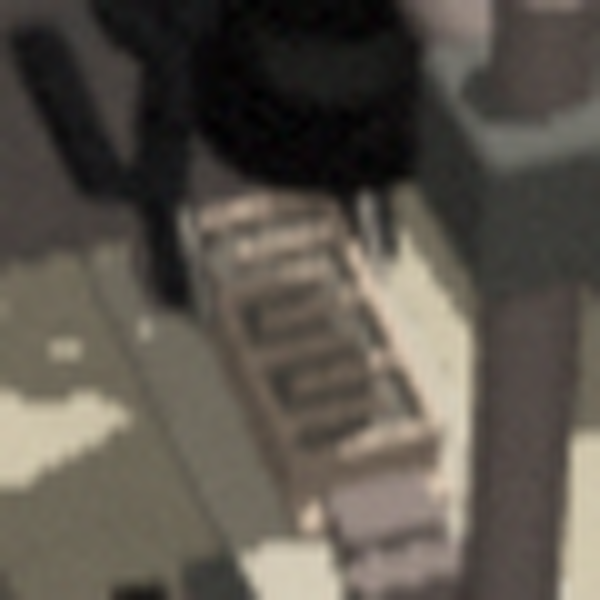

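The flange shows on both sides of the nose, at about (310,515) and (435,480), so it is under the toe and in contact at about 2.8 N. Pushing on to the toe's hard stop.

Run:
```python
from ovst import *
t=np.radians(10); Bz=R.from_euler("z",TH)
xf=.062
while xf<.095:
    xf+=.002
    p,q=far_tool(xf,.001,t,SG); h=bot.move_linear(p,q,vel=.015,f_stop=4); st((round(xf,4),h),p)
    f=np.mean([Bz.inv().apply(bot.read_state()["wrist_force"])[0] for _ in range(3)])
    if h or f<-8: break
c=bot.capture("scene"); save(c,"pp_scene",(240,180,310,250),8)
```

```text
(0.064, False) 12.28 F [-2.9  -0.28 -0.52] T [-0.16  1.23 -0.2 ] err [ 0.06 -0.04  0.  ]
(0.066, False) 12.57 F [-3.69 -1.36 -1.74] T [-0.26  1.27 -0.26] err [ 0.09 -0.05  0.03]
(0.068, False) 12.85 F [-4.1  -1.55 -0.38] T [-0.25  1.32 -0.3 ] err [ 0.08 -0.03  0.02]
(0.07, False) 13.13 F [-3.23 -1.74 -1.7 ] T [-0.33  1.3  -0.4 ] err [ 0.09 -0.01  0.01]
(0.072, False) 13.42 F [-3.78 -1.2  -0.81] T [-0.31  1.28 -0.36] err [ 0.08 -0.03  0.05]
(0.074, False) 13.7 F [-2.35 -2.24  0.22] T [-0.26  1.26 -0.28] err [ 0.09  0.03 -0.01]
(0.076, False) 13.98 F [-3.51 -1.67 -0.97] T [-0.28  1.32 -0.28] err [0.06 0.02 0.  ]
(0.078, False) 14.27 F [-3.78 -1.64 -1.27] T [-0.23  1.39 -0.27] err [ 0.05  0.02 -0.01]
(0.08, False) 14.55 F [-5.26 -0.65 -1.  ] T [-0.2   1.41 -0.3 ] err [-0.03 -0.02  0.  ]
(0.082, True) 14.76 F [-5.13 -1.46 -0.04] T [-0.38  1.38 -0.38] err [-0.98 -0.02 -0.57]
```

View pics/pp_scene.png

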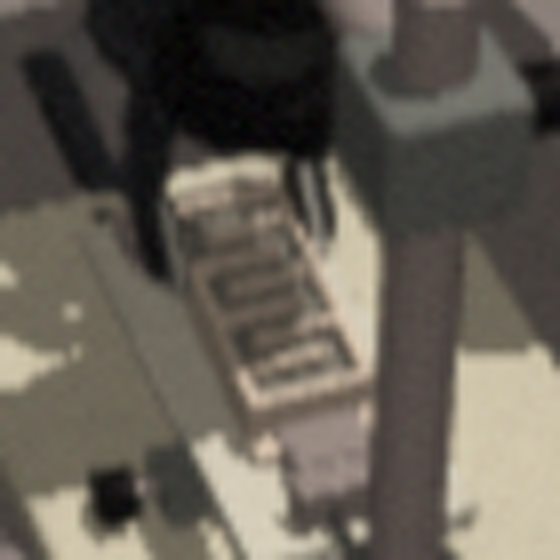

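Run:
```python
from ovst import *
t=np.radians(10); Bz=R.from_euler("z",TH)
def F(n=4):
    L=[]
    for _ in range(n): L.append(Bz.inv().apply(bot.read_state()["wrist_force"])); bot.wait(.03)
    return np.mean(L,0)
xf=.081
print(F())
for _ in range(4):
    p,q=far_tool(xf,.001,t,SG); h=bot.move_linear(p,q,vel=.008,f_stop=5); st((round(xf,4),h),p); f=F(); print(f.round(2))
    if f[0]<-8: break
    xf+=.0007
```

```text
[-4.84207925 -1.58632967  0.35334402]
(0.081, False) 15.19 F [-5.16 -1.37 -2.29] T [-0.26  1.88 -0.28] err [-0.23  0.07 -0.17]
[-4.89 -1.56 -2.35]
(0.0817, False) 15.57 F [-10.33  -1.52  -0.75] T [-0.13  2.33 -0.22] err [-0.53  0.05 -0.26]
[-9.87 -0.97 -0.64]
```

The force jumps to about 10 N at xf ≈ 0.0815, which is the toe's hard stop. Backing off a hair and rotating the near end down about the far edge.

Run:
```python
from ovst import *
Bz=R.from_euler("z",TH)
def F(n=3):
    L=[]
    for _ in range(n): L.append(Bz.inv().apply(bot.read_state()["wrist_force"])); bot.wait(.02)
    return np.mean(L,0)
xf=.0811
for td in (10,8,6.5,5,4):
    p,q=far_tool(xf,.001,np.radians(td),SG); h=bot.move_linear(p,q,vel=.015,f_stop=5); st((td,h),p); print(F().round(2))
    if h: break
c=bot.capture("scene"); save(c,"rot_scene",(240,170,310,240),8); save(bot.capture("top"),"rot_top",(205,165,295,235),8)
```

```text
(10, False) 15.96 F [-4.52 -1.09 -1.95] T [-0.29  1.82 -0.39] err [-0.25  0.06 -0.16]
[-4.55 -1.63 -2.19]
(8, False) 16.34 F [-3.92  0.55 -1.4 ] T [0.04 1.53 0.11] err [-0.21  0.34 -0.32]
[-4.76  0.02 -1.28]
(6.5, False) 16.68 F [-5.42  0.75 -0.28] T [0.19 1.42 0.25] err [-0.16  0.38 -0.33]
[-4.83  1.13 -0.24]
(5, False) 17.01 F [-4.69  0.31 -0.84] T [0.26 1.4  0.23] err [-0.17  0.33 -0.35]
[-5.12  1.09 -0.92]
(4, False) 17.31 F [-5.55  0.27  0.03] T [0.15 1.36 0.22] err [-0.14  0.26 -0.33]
[-5.05  0.75 -0.23]
```

View pics/rot_scene.png

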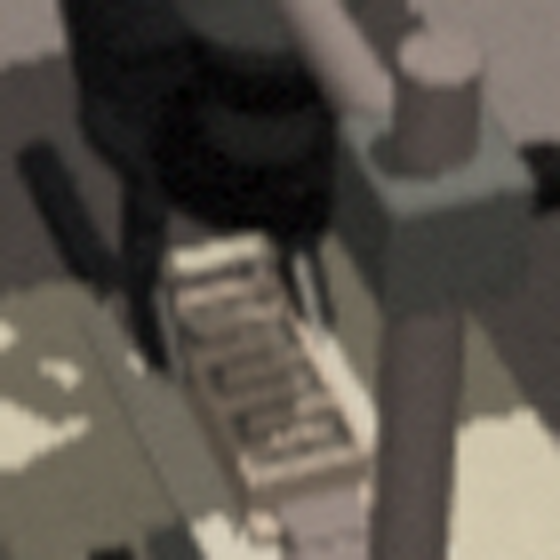

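View pics/rot_top.png

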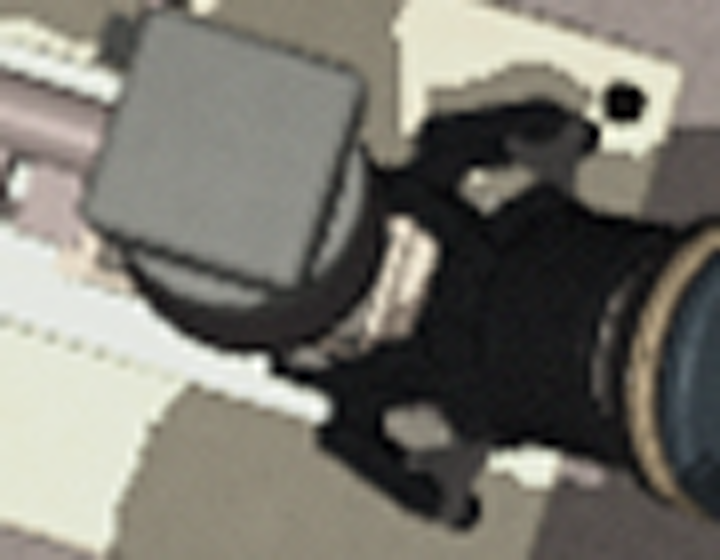

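Run:
```python
from ovst import *
Bz=R.from_euler("z",TH)
def F(n=3):
    L=[]
    for _ in range(n): L.append(Bz.inv().apply(bot.read_state()["wrist_force"])); bot.wait(.02)
    return np.mean(L,0)
xf=.0811
for td in (3,2,1,.3):
    p,q=far_tool(xf,.001,np.radians(td),SG); h=bot.move_linear(p,q,vel=.01,f_stop=4); st((td,h),p); print(F().round(2))
    if h: break
c=bot.capture("scene"); save(c,"rot2_scene",(240,170,310,240),8); save(bot.capture("top"),"rot2_top",(205,165,295,235),8)
```

```text
(3, False) 17.74 F [-5.03  1.12 -0.14] T [0.21 1.35 0.23] err [-0.11  0.17 -0.31]
[-4.83  0.83 -0.45]
(2, False) 18.07 F [-4.81  0.95 -1.04] T [0.04 1.39 0.18] err [-0.11  0.08 -0.27]
[-4.32  0.9  -0.84]
(1, False) 18.41 F [-4.53 -0.14 -0.29] T [0.05 1.4  0.04] err [-0.09  0.03 -0.23]
[-4.57  0.17 -0.47]
(0.3, False) 18.71 F [-4.91  0.06 -0.33] T [0.06 1.42 0.04] err [-0.05  0.02 -0.16]
[-5.07  0.2  -0.59]
```

View pics/rot2_scene.png

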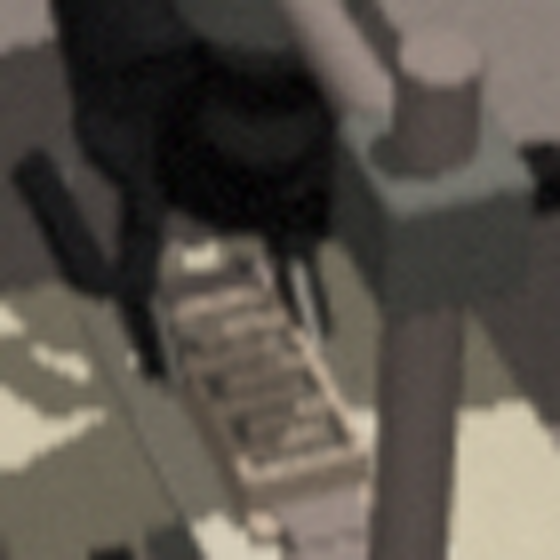

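Run:
```python
from ovst import *
Bz=R.from_euler("z",TH)
def F(n=4):
    L=[]
    for _ in range(n):
        s=bot.read_state(); L.append(np.r_[Bz.inv().apply(s["wrist_force"]),Bz.inv().apply(s["torque"])]); bot.wait(.02)
    return np.mean(L,0)
xf=.0811
for td in (0,-.5,-1,-1.5):
    p,q=far_tool(xf,.001,np.radians(td),SG); h=bot.move_linear(p,q,vel=.008,f_stop=4); st((td,h),p); f=F(); print(f.round(2))
    if h or f[2]>1.5: break
c=bot.capture("scene"); save(c,"rot3_scene",(240,170,310,240),8)
```

```text
(0, False) 19.11 F [-4.39  0.3  -1.47] T [0.05 1.5  0.04] err [-0.    0.01 -0.04]
[-4.59  0.08 -0.96  0.06  1.49  0.01]
(-0.5, False) 19.43 F [-3.56  0.76  2.67] T [0.2  1.01 0.25] err [ 0.12 -0.11  0.22]
[-3.66  1.05  3.1   0.18  1.01  0.25]
```

View pics/rot3_scene.png

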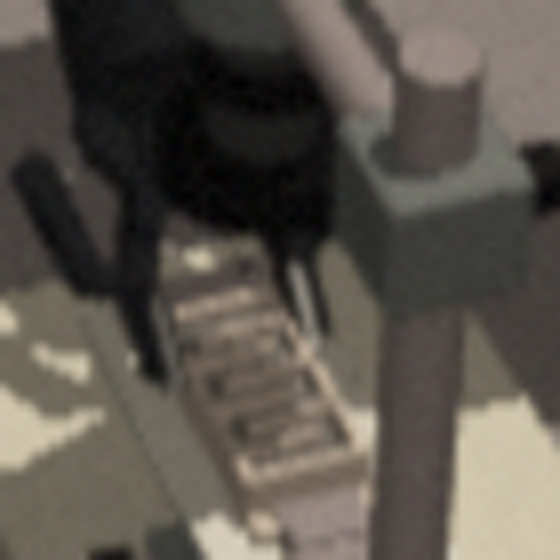

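Contact of about 4 N upward at −0.5°, exactly where the near end should meet the plate. Easing back and following the spring towards the block.

Run:
```python
from ovst import *
Bz=R.from_euler("z",TH)
def F(n=4):
    L=[]
    for _ in range(n):
        s=bot.read_state(); L.append(np.r_[Bz.inv().apply(s["wrist_force"]),Bz.inv().apply(s["torque"])]); bot.wait(.02)
    return np.mean(L,0)
p,q=far_tool(.0811,.001,np.radians(-.3),SG); bot.move_linear(p,q,vel=.008,f_stop=5); f=F(); print(f.round(2))
xf=.0811
for xf in (.0795,.078,.0768,.076,.0752,.0744,.0738,.0732):
    p,q=far_tool(xf,.001,np.radians(-.3),SG); h=bot.move_linear(p,q,vel=.01,f_stop=4.5); st((xf,h),p); f=F(); print(f.round(2))
    if h or f[0]>.5: break
c=bot.capture("scene"); save(c,"sl_scene",(240,170,310,240),8)
```

```text
[-5.07 -0.48 -0.8  -0.05  1.45 -0.13]
(0.0795, False) 20.17 F [-5.32 -0.57 -1.11] T [-0.02  1.47 -0.15] err [-0.09  0.02 -0.06]
[-4.82  0.09 -0.98 -0.04  1.49 -0.15]
(0.078, False) 20.53 F [-3.71  0.13 -1.41] T [-0.06  1.46 -0.18] err [-0.06  0.   -0.01]
[-4.46 -0.49 -1.47 -0.06  1.48 -0.17]
(0.0768, False) 20.87 F [-3.81 -0.8  -1.54] T [-0.06  1.51 -0.17] err [-0.04  0.01 -0.  ]
[-4.11 -0.27 -1.09 -0.07  1.49 -0.15]
(0.076, False) 21.18 F [-4.21  0.03 -1.71] T [-0.07  1.47 -0.15] err [-0.02 -0.02  0.01]
[-4.16 -0.08 -1.23 -0.06  1.44 -0.14]
(0.0752, False) 21.5 F [-3.65 -0.44 -0.9 ] T [-0.07  1.46 -0.11] err [-0.02 -0.01 -0.  ]
[-3.46 -0.59 -1.15 -0.06  1.44 -0.11]
(0.0744, False) 21.82 F [ 0.63  0.06 -2.67] T [-0.13  1.09 -0.21] err [0.1  0.03 0.05]
[ 0.22 -0.73 -2.11 -0.15  1.01 -0.23]
(0.0738, False) 22.13 F [ 3.18 -1.26 -3.59] T [-0.15  0.67 -0.25] err [0.09 0.01 0.07]
[ 3.17 -1.26 -3.1  -0.16  0.69 -0.29]
```

View pics/sl_scene.png

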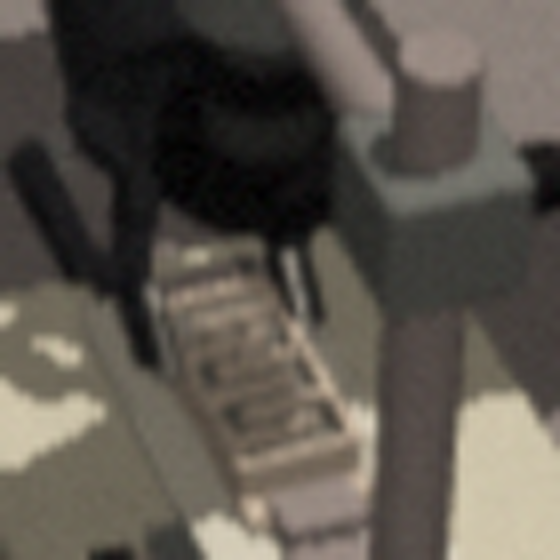

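Wall contact came after 7 mm of travel, exactly the home position, so the near flange is under the lip. Settling, releasing and retreating along the tool axis.

Run:
```python
from ovst import *
t=np.radians(-.2)
p,q=far_tool(.0745,.001,t,SG); bot.move_linear(p,q,vel=.01,f_stop=6); st("a",p)
p,q=far_tool(.0745,.0003,t,SG); h=bot.move_linear(p,q,vel=.005,f_stop=3); st(h,p)
bot.ungrasp(); st("open",p); print(bot.read_state()["finger_gap"])
zt=R.from_quat(q).as_matrix()[:,2]
h=bot.move_linear(p-zt*.03,vel=.04,f_stop=5); st(h,p-zt*.03)
s=bot.capture("scene"); save(s,"rel_scene",(240,170,310,240),8)
if not h:
    h=bot.move_linear(p-zt*.13,vel=.1,f_stop=8); st(h,p-zt*.13)
s=bot.capture("scene"); c=bot.capture("top"); save(s,"fin_scene",(240,170,310,240),8); save(c,"fin_top",(190,165,280,235),8)
```

```text
a 22.5 F [-4.07 -0.39 -0.17] T [-0.01  1.21 -0.03] err [-0.14 -0.01 -0.  ]
True 22.71 F [-1.07  0.08  4.9 ] T [-0.    0.34 -0.01] err [ 0.03 -0.03  0.3 ]
open 23.17 F [ 0.18 -0.03  0.08] T [-0.03  0.63  0.  ] err [-0.19  0.37 -0.29]
0.08532359455660543
False 24.07 F [-0.25 -0.08 -0.41] T [ 0.01  0.64 -0.  ] err [ 0.06  0.09 -0.12]
False 25.27 F [-0.24 -0.02 -0.55] T [-0.02  0.67  0.03] err [ 0.33  0.29 -0.32]
```

View pics/fin_scene.png

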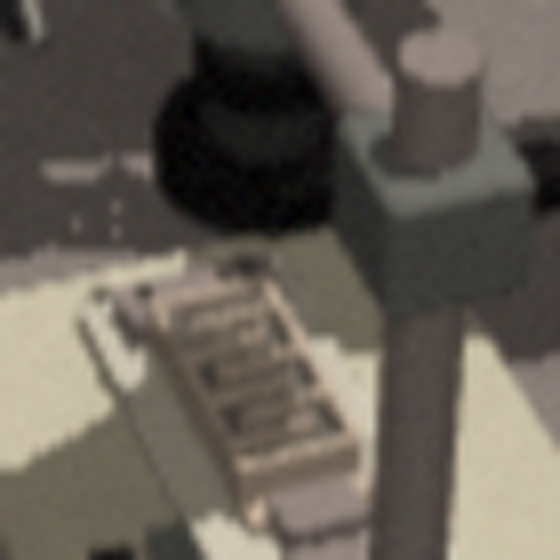

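View pics/fin_top.png

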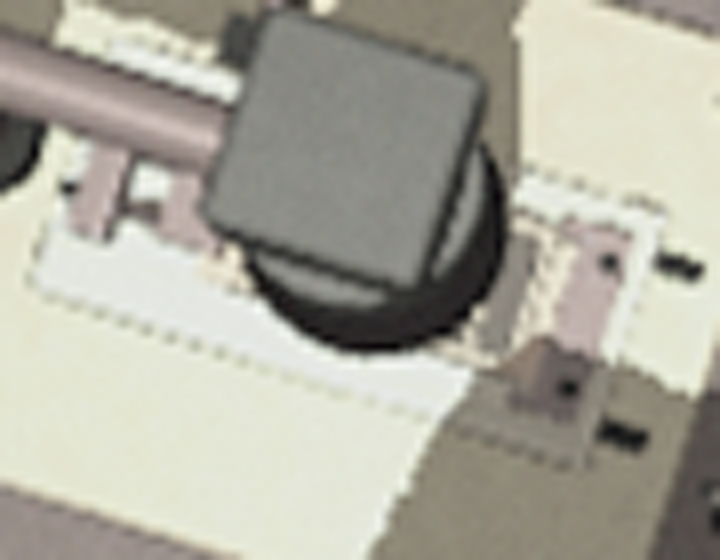

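Run:
```python
from ovst import *
o=ORG+R.from_euler("z",TH).apply([.0123,0,0])
c=bot.capture("top"); s=bot.capture("scene")
ovtray(c,"f_t",(235,180,285,225),8,.062,0,0,org=o); ovtray(s,"f_s",(248,195,292,240),9,.062,0,0,org=o); save(s,"f_all",s=1.5)
for t in("jar_tall_mid","jar_short_mid","dish_mid"): print(t,[(np.round(m["position"],1).tolist(),round(m["conf"],2)) for m in bot.mark_of(c,t)][:1])
```

```text
jar_tall_mid [([124.5, 227.9], 0.62)]
jar_short_mid [([120.4, 187.0], 0.65)]
dish_mid [([326.8, 266.9], 0.5)]
```

View pics/f_t.png

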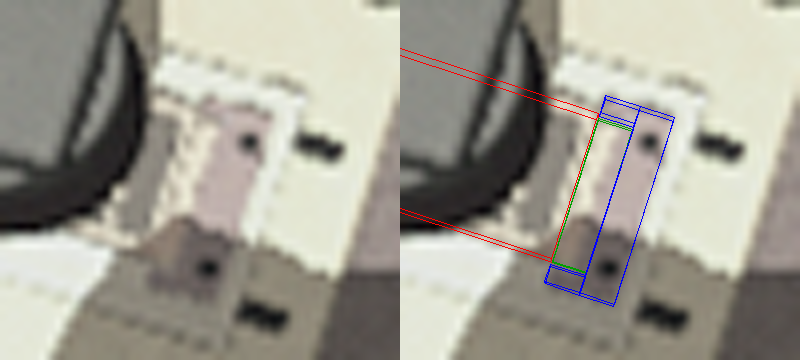

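View pics/f_s.png

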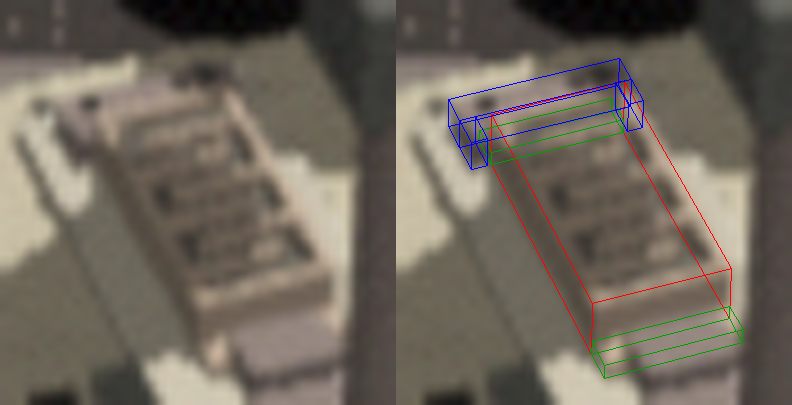

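View pics/f_all.png

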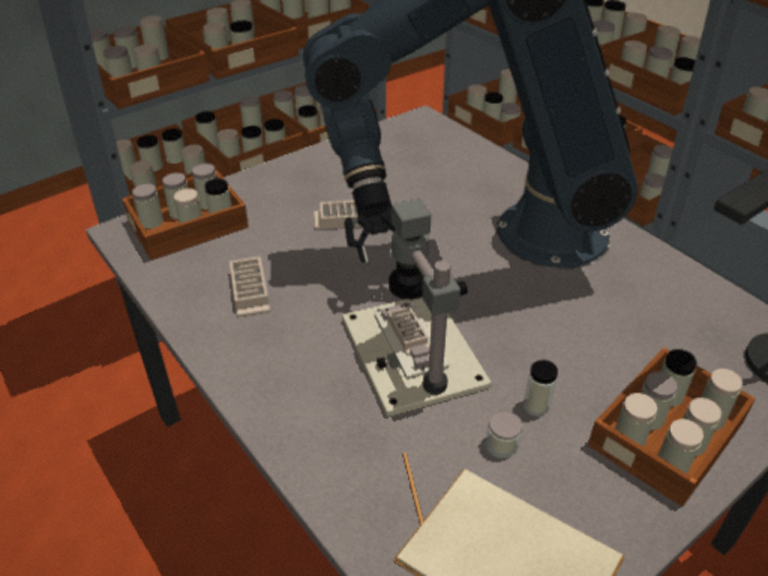

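Run:
```python
from cell import bot
print(bot.close_job(), bot.read_state()["clock"])
```

```text
the job is handed in; nothing more can be done
the job is handed in; nothing more can be done
```

The tray is in the holder and the job is handed in. It took about 25.5 s of robot time, against the 56 s limit.

**What I did:** I picked the smallest of the three trays and brought it in tipped 10°, with the hand leaning back towards the block. I worked the far flange under the toe and pushed. The stage slid to its end stop, then the toe reached its hard stop at about 10 N. I rotated the near end down onto the plate, followed the spring back about 7 mm until it met the block wall, then let go and backed out.

**Last checks:**
- **Seating:** Wall contact came exactly where "home" was predicted. In the final scene picture the tray lies flat and matches the home model to within 1–2 mm. In the top view the lip covers the near flange's end.
- **Toe end:** The ring light hides it from above, but in the scene camera the nose sits over the far flange.
- **Forces:** The most I read was about 10 N, and the hand showed no contact after release. I read forces only between moves, so short peaks could be missed.
- **Clearance to the ring light:** I planned this from the geometry. No jump in force suggested a knock, but I could not confirm it directly.
- **Jars and dish:** They were still in place, within 1–3 pixels of where they started, which is the detector's noise.

**Disagreement:** The scene camera put the toe a few millimetres from where the top camera did. I settled it by feeling for contact, not by the pictures.

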